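# Push the swivelling camera microscope along its slide to the parking marks

### The job

Pick up the orange-handled pusher and, with its steel foot against the rounded white front of the microscope, slide the microscope along its rail in one slow unbroken push of about 5 N until its orange pointer lies over the green parking marks. It swivels freely and turns away from the push, so keep working the foot sideways round the curved edge: never let it swing to its swivel stop, and park it facing straight along the rail. Touch nothing else, and finish holding the pusher up, clear of the microscope and the bench.

Things in the scene. Friction and masses are not known exactly. Their poses are not given: they have to be found in the camera images.
- track: Aluminium rail 500 x 70 x 10 mm fixed on the bench under the microscope. Origin on the bench; x axis along the rail in the direction to push (roughly world -y), z up; slide zero is at the origin. Two green parking marks, 26 mm long, lie beside the rail at x = 200, y = +-115 mm; a rubber stop at the far end.
- park (a point): Point on the rail over which the swivel axis stands when the pointer is centred on the green marks (track x = 200 mm).
- carriage (a joint): Slide of the microscope's carriage along the rail's +x, m: 0 to 0.23, parked at 0.200, starts at 0 to 0.025. The swivel axis stands at track x = this value, y = 0. No dry friction, but damped: it resists with about 200 N per m/s (5 N gives 0.025 m/s) and stops at once when not pushed. An orange pointer bar, 230 mm across the rail, marks it.
- swivel (a joint): Swivel angle q of the microscope on the carriage, rad, about the vertical, positive anticlockwise from above, 0 = straight along the rail, stops at +-0.6, starts at -0.3 to -0.12. No spring or dry friction; damping about 1 N m s/rad, inertia about 0.035 kg m2 (varies). The round front's centre is at track x = slide - 0.1 cos q, y = -0.1 sin q (m).
- nose: The rounded white front: a disc of 100 mm radius, 26 to 60 mm above the bench, with a blue line round it and a round black lamp in its middle. Origin at the middle of its underside; x axis points to the swivel axis, 100 mm away. Its rim is slick (friction about 0.05). Push it on the side away from the swivel axis.
- nose_center (a point): Centre of the black lamp on the white front, 72 mm above the bench, on the disc's axis. The push acts from the foot's centre to this axis, so any angle grows if uncorrected (e-fold in about 2 s at 5 N). With the foot at angle f round it (counted like q, 0 = right behind), the turning moment is 0.1 m x push x sin(q - f): to bring q back, f must exceed q.
- scope: Upper microscope, not to be touched: white column, black stage 130 x 150 mm with underside 119 mm above the bench, white head, black camera tube up to 322 mm. Origin on the swivel axis at bench height, x axis away from the round front. It reaches 85 mm from the axis towards the front.
- pusher: Loose hand pusher standing upright, 101 mm tall, 160 g. Origin at the centre of its underside, z up. Round polished steel foot of 20 mm radius from 0 to 38 mm, thin shank, orange square grip 28 x 28 mm from 55 to 101 mm, sides parallel to its x and y axes. Grip it from above 80 mm over the origin; carry it 18 to 28 mm above the bench to clear the rail (14 mm) and meet the rim.
- oil_bottle: Small bottle with red cap, 36 mm wide, 75 mm tall, loose. Leave alone.
- slide_box: Blue flat slide box 90 x 180 x 35 mm, loose. Leave alone.
- stain_jar: Amber jar, 64 mm wide, 85 mm tall, loose. Leave alone.
- beaker: Glass beaker, 76 mm wide, 90 mm tall, loose. Leave alone.
- mouse: Black computer mouse 100 x 60 x 34 mm, loose. Leave alone.
There are look-alikes about, which are no part of the job. Leave any purple or yellow look-alike of the pusher alone.

How it is judged (in metres and radians):
On the way, in this order (a step that is already met when the one before it is completed fails the run):
1. the pusher is lifted off the bench, the microscope not yet pushed on (height (world z) of pusher above 0.01 m and value of joint carriage below 0.04 m), for 0.2 s.
2. the pusher's foot drives the slide for 4 s without a break, pushing with 2 to 9 N and faster than 8 mm/s (contact force between pusher and nose between 2 and 9 N and velocity of joint carriage above 0.008 m/s), for 4 s.
3. the microscope reaches the parking marks (within 12 mm) facing along the rail (within 0.15 rad) (value of joint carriage between 0.188 and 0.212 m and value of joint swivel between -0.15 and 0.15 rad), for 0.1 s.
At the end, for the whole second after the job is handed in: The pointer is within 12 mm of the middle of the parking marks (slide 0.188 to 0.212 m), the microscope within 0.15 rad of straight along the rail and at rest, and the robot holds the pusher at least 10 mm above the bench, touching nothing (all of step 3 and velocity of joint carriage below 0.01 m/s and angular speed of nose below 0.05 rad/s and height (world z) of pusher above 0.01 m and contact force between pusher and scope below 0.1 N and contact force between pusher and nose below 0.1 N and contact force between pusher and the fingers above 2 N); the arm keeps its last pose, push and grip.
It fails at once if the pusher presses the microscope with more than 14 N (contact force between pusher and nose above 14 N or contact force between pusher and scope above 2 N).
It fails at once if the fingers or arm touch the microscope (contact force between any of the fingers, the arm and nose above 1 N or contact force between any of the fingers, the arm and scope above 1 N).
It fails at once if the microscope swings out to its swivel stop (beyond 0.5 rad) (value of joint swivel above 0.5 rad or value of joint swivel below -0.5 rad).
It fails at once if the slide is rushed (over 0.12 m/s) or run on towards its stop (beyond 0.222 m) (velocity of joint carriage above 0.12 m/s or value of joint carriage above 0.222 m).
It fails at once if a bystander is moved by more than 20 mm (distance of any of oil_bottle, slide_box, stain_jar, beaker, mouse from where it was at the start of the episode above 0.02 m).
It also fails if it takes over 51 s, if anything falls off the work surface, if the arm or the gripper's body presses on something with over 40 N, if the wrist force passes 120 N, or if a joint passes its speed limit or range.

### The arm

A 7-joint arm with a two-finger parallel gripper is mounted at the origin on the work surface. World frame = base frame: x ahead of the robot, y to its left, z up, the work surface at z = 0. Lengths are in mm, angles in rad, forces in N, time in s.
With the tool pointing down it reaches from about 350 to 900 mm from the base axis. Payload 7.2 kg.
Tool frame: the origin (TCP) lies between the finger pads; the fingertips stand 22 mm ahead of it and the grasp point (between the pads) lies 3 mm ahead of it; z points along the fingers, y is the line along which they close (so a half turn about z gives the same grasp; the last joint's range is limited). The gripper opens to 85 mm and grips with 20 to 120 N. Pads are 22 mm wide; open, the fingers measure 114 mm over their backs; the gripper's body (76 mm by 85 mm) begins 54 mm behind the grasp point. The pads swing forward as they close: fully open they stand 13 mm farther back than shut.
Start: joints at [-1.385, 0.411, -0.013, 1.596, 0.006, 1.134, -0.082], TCP at [156.937, 604.978, 253.297] pointing down, gripper open.
Joint ranges: [-2.95, 2.95], [-0.29, 1.99], [-1.47, 1.44], [0.14, 2.54], [-1.03, 4.17], [0.13, 1.85], [-2.86, 2.86]. Speed limits (rad/s): [2.39, 2.39, 3.01, 3.01, 3.14, 3.14, 3.14].

### API

Orientations are given as a unit quaternion [w, x, y, z].
In Python, from plant import get_state, camera, get_calibration, close_job gives the robot as it stands.
- The arm moves only by the tool servo_tool, never from a script. Its argument "targets" is a list of rows, each a list of 2 entries, a list of its own where there are three numbers: the shift along the tool's x, y, z in mm, then the turn about the tool's z in degrees. In form: [[[x, y, z], roll], ...]. A call has 1 to 10 rows; each row is the pose to reach, as a shift and turn from the pose commanded when the call began, along the tool's axes at that moment; what a row does not reach only later rows make up. A row lasts 1/12 s, in which the tool goes at most 41.7 mm and 7.16 degrees, less where a joint would pass 70% of its speed; a pose out of reach is approached as far as the arm can. A call with a gripper value outside its range is refused whole. "hand" is the opening, from -1 (shut) to 1 (fully open), set as the call begins (left out, the last holds). The fingers move at their own pace and stop on an object; "force" is the grip in N (left out, the last holds). Time passes only in rows, so rows that repeat a pose let the fingers close. It gives the time, the measured TCP pose, the force, the opening and the grip force at its end, in the units of the state.
- get_state(): the state, without advancing time (a new reading comes with each control period).
- camera(name): name is "side" or "top"; returns the picture (420x560x3 uint8, blue, green, red); there is no depth.
- get_calibration(name): a dict with "K" (3x3 intrinsics, pixels), "dist" ([k1, k2, p1, p2, k3] as OpenCV has them; the pictures are not rectified), "cam_to_world" (4x4, takes a point from camera to world coordinates). Camera axes: x right, y down, z forward; pixel columns grow to the right and rows downward; lengths in mm; the calibration is good to about 2 mm. A picture is of the moment at which its call begins. get_calibration takes no time and is no camera call.
- close_job(): hands the job in; it is judged then, once.
The state is a dict: "time": time; "joint_positions": joint angles; "joint_vel": joint speeds; "joint_torque": joint torques, N m; "position": TCP position; "orientation": TCP orientation; "wrist_force": force on the tool from outside, world axes, zero at the start; "wrist_torque": the same for the moment, N m; "opening": finger opening in mm; "grasp_force": force on a finger pad.
Only numpy, scipy, OpenCV 4.12 (cv2) and the standard library are available. Lean on these libraries where they do the work, as an engineer would, in place of code of your own. Each camera call takes 0.05 s, during which the arm holds its last target. There are 200 camera calls.

## Working session

There is one attempt and no reset: what is moved stays moved. The work goes in short steps, Python scripts to look and compute and a tool call to move; the robot and the scene stay as the last step left them, time stands still between calls to the robot, and variables do not carry over. Pictures are saved under pics/ and viewed, at most 10 in all, crops included, and the job is handed in when it is done.

Besides the shell and the picture viewer there is one more tool, called after ">>>" as a command line: name --argument value ..., lists and objects as JSON in quotes. servo_tool: Moves the arm, as the interface text tells. Its arguments: {"type":"object","properties":{"targets":{"type":"array"},"hand":{"type":"number"},"force":{"type":"number"}},"required":["targets"]}

```bash
mkdir -p pics; ls
python3 - <<'E'
from plant import *
import cv2,numpy as np
for n in("side","top"):
    cv2.imwrite(f"pics/{n}0.png",camera(n)); c=get_calibration(n); print(n,np.round(c["K"],1).tolist(),c["dist"],np.round(c["cam_to_world"],3).tolist())
s=get_state();print(s)
E
```

```text
pics
side [[385.9, 0.0, 285.6], [0.0, 385.9, 206.1], [0.0, 0.0, 1.0]] [-0.08984024  0.          0.          0.          0.        ] [[-0.85, 0.481, -0.214, 801.315], [0.526, 0.768, -0.365, 384.477], [-0.011, -0.423, -0.906, 1100.845], [0.0, 0.0, 0.0, 1.0]]
top [[467.6, 0.0, 286.8], [0.0, 467.6, 210.2], [0.0, 0.0, 1.0]] [-0.1350395  0.         0.         0.         0.       ] [[0.021, -0.994, 0.109, 436.182], [-1.0, -0.021, 0.002, -56.922], [0.0, -0.109, -0.994, 1216.998], [0.0, 0.0, 0.0, 1.0]]
{'time': 0.1, 'joint_positions': array([-1.3851761 ,  0.41177796, -0.01270957,  1.59697936,  0.00559431,
        1.13429753, -0.08222013]), 'joint_vel': array([ 4.36181351e-04, -1.71051483e-03, -1.82414571e-03, -3.34069736e-03,
       -5.76913428e-05, -1.52020687e-03,  9.29959215e-04]), 'joint_torque': array([ 2.84384485e-03, -6.01830268e+01,  6.84249178e-01, -3.00086367e+01,
        1.39626834e-02,  6.39981095e-03,  7.65229117e-06]), 'position': array([156.86858726, 604.55717233, 252.55551181]), 'orientation': array([-4.20383747e-05,  1.26569919e-01,  9.91957432e-01, -7.12090730e-04]), 'wrist_force': array([0.91561283, 0.1925438 , 0.95403832]), 'wrist_torque': array([-0.02242905,  0.02085657, -0.02949055]), 'grasp_force': 0.0, 'opening': 85.28249885399063}
```

View pics/side0.png

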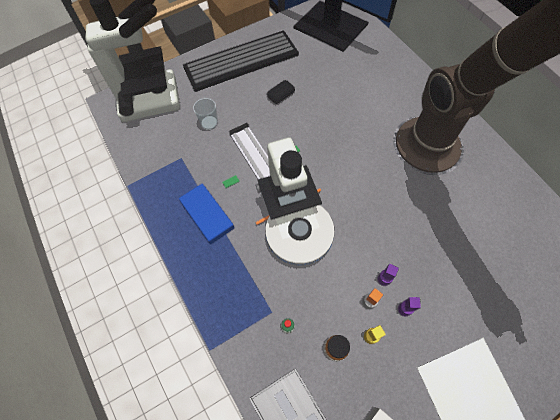

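View pics/top0.png

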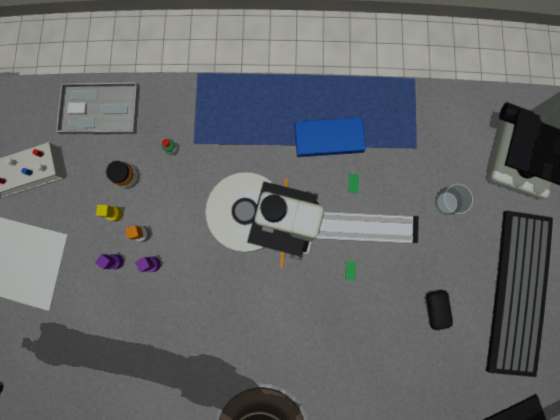

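The side view shows the orange pusher at about (373,298) with purple, yellow and purple decoys around it. The microscope lamp is at (299,229), and the green marks are at (231,182) and near (297,150). In the top view the pusher is at (135,233), the lamp at (245,211), the marks at (353,183) and (350,270), and the rail end at (416,229). Next I'll measure from enlarged crops.

```bash
cat > h.py <<'E'
from plant import *
import cv2,numpy as np
C={n:get_calibration(n) for n in("side","top")}
def ray(n,p):
    c=C[n];u=cv2.undistortPoints(np.array([[p]],float),np.array(c["K"]),np.array(c["dist"]))[0,0]
    M=np.array(c["cam_to_world"]);return M[:3,3],M[:3,:3]@np.r_[u,1]
def onz(n,p,z):
    o,d=ray(n,p);return o+d*(z-o[2])/d[2]
def tri(ps,pt):
    o1,d1=ray("side",ps);o2,d2=ray("top",pt)
    t=np.linalg.lstsq(np.c_[d1,-d2],o2-o1,rcond=None)[0]
    a=o1+d1*t[0];b=o2+d2*t[1];return (a+b)/2,np.linalg.norm(a-b)
def proj(n,P):
    c=C[n];M=np.linalg.inv(c["cam_to_world"]);return cv2.projectPoints(np.array(P,float).reshape(-1,3),cv2.Rodrigues(M[:3,:3])[0],M[:3,3],np.array(c["K"]),np.array(c["dist"]))[0][:,0]
E
python3 - <<'E'
from h import *
s=cv2.imread("pics/side0.png");t=cv2.imread("pics/top0.png")
for n in C: print(proj(n,[157,605,253]))
cr=lambda im,x,y,w,h,k:cv2.resize(im[y:y+h,x:x+w],None,fx=k,fy=k,interpolation=cv2.INTER_CUBIC)
a=np.zeros((600,800,3),np.uint8)
a[:300,:400]=cr(s,350,255,80,60,5); a[:300,400:]=cr(t,95,200,80,60,5)
a[300:,:400]=cr(s,225,140,100,75,4) ; a[300:,400:]=cr(t,200,165,100,75,4)
cv2.imwrite("pics/c1.png",a)
def blobs(im,lo,hi,n):
    m=cv2.inRange(cv2.cvtColor(im,cv2.COLOR_BGR2HSV),lo,hi);k,l,st,ce=cv2.connectedComponentsWithStats(m)
    for i in range(1,k):
        if st[i,4]>8: print(n,st[i].tolist(),ce[i].round(2))
for n,im in(("side",s),("top",t)):
    blobs(im,(50,120,60),(80,255,255),n+" green"); blobs(im,(8,180,150),(17,255,255),n+" orange")
E
```

```text
[[579.49146692 301.19991504]]
[[-18.8267626  378.82051479]]
side green [295, 146, 5, 6, 12] [297.   148.42]
side green [223, 176, 16, 12, 97] [230.48 181.3 ]
side orange [257, 219, 7, 5, 11] [260.   220.91]
side orange [369, 289, 11, 8, 14] [373.64 291.71]
side orange [378, 294, 5, 7, 10] [380.1 296.5]
top green [163, 141, 11, 10, 45] [169.64 146.62]
top green [349, 174, 10, 19, 178] [353.42 182.7 ]
top green [345, 262, 11, 19, 171] [350.13 270.44]
top orange [126, 226, 11, 12, 89] [130.87 231.64]
```

View pics/c1.png

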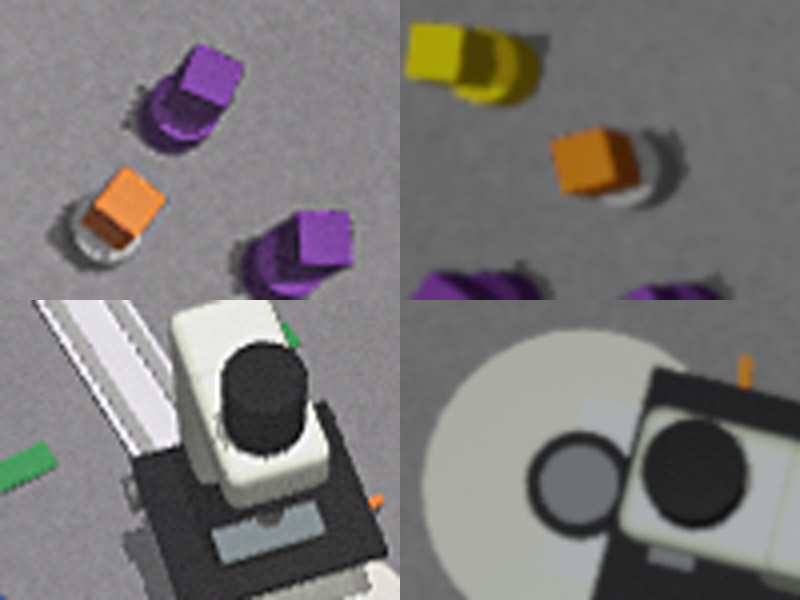

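The crop shows the orange top face centred at side (375.4,295.0) and top (131.6,231.8). The lamp is at top (244.6,210.9) and side (299.5,229).

Run:
```python
from h import *
print("gripTop",tri((375.4,295.0),(131.6,231.8)))
tc=[onz("top",((x-400+.5)/5-.5+95,(y+.5)/5-.5+200),101)for x,y in((551,140),(605,127),(617,182),(568,195))]
sc=[onz("side",((x+.5)/5-.5+350,(y+.5)/5-.5+255),101)for x,y in((126,167),(165,200),(131,238),(90,205))]
for c in(tc,sc):
    c=np.array(c);print(c.mean(0).round(1),[(round(np.linalg.norm(c[(i+1)%4]-c[i]),1),round(np.degrees(np.arctan2(*(c[(i+1)%4]-c[i])[1::-1]))%90,1)) for i in range(4)])
for n,a in(("side",(107,234)),("top",(634,170))): pass
print("lamp",tri((299.5,229),(244.6,210.9)),onz("top",(244.6,210.9),72),onz("side",(299.5,229),72))
for p in((353.42,182.7),(350.13,270.44)):print("mark top",onz("top",p,1))
print("mark side",onz("side",(230.48,181.3),1))
# disc rim: fit in both
s=cv2.imread("pics/top0.png")
g=cv2.inRange(s,(150,150,150),(235,235,235))
for y in range(170,255,8):
    r=np.where(g[y,190:260])[0]
    if len(r):print(y,190+r[0],onz("top",(190+r[0]-.5,y),60).round(1))
```

```text
gripTop (array([498.81347398, 322.59745715,  93.30421373]), np.float64(1.4506109914952956))
[497.9 320.4 101. ] [(np.float64(27.6), np.float64(14.6)), (np.float64(27.6), np.float64(15.6)), (np.float64(25.1), np.float64(16.0)), (np.float64(28.3), np.float64(20.6))]
[502.2 322.5 101. ] [(np.float64(25.8), np.float64(15.2)), (np.float64(27.6), np.float64(13.1)), (np.float64(26.4), np.float64(17.1)), (np.float64(28.5), np.float64(12.1))]
lamp (array([559.58564739,  49.78426916,  60.47463627]), np.float64(1.4892470962822948)) [557.78265068  49.1847935   72.        ] [562.83020959  53.02138312  72.        ]
mark top [ 646.30045312 -229.09338742    1.        ]
mark top [ 415.93238921 -222.10729295    1.        ]
mark side [ 646.96811862 -229.19849234    1.        ]
178 225 [641.2 103.6  60. ]
186 216 [620.4 125.6  60. ]
194 210 [599.8 139.9  60. ]
202 207 [579.4 146.7  60. ]
210 206 [559.2 148.4  60. ]
218 207 [539.2 145.1  60. ]
226 209 [519.3 139.3  60. ]
234 213 [499.7 128.5  60. ]
242 221 [480.3 107.9  60. ]
250 239 [461.6  62.5  60. ]
```

Run:
```python
from h import *
P=np.array([500,321.5])
for n,p in(("top",(102,210.4)),("side",(392.4,270)),("side",(415,302.6))):
    w=onz(n,p,95)[:2]-P;print(w,np.linalg.norm(w),np.degrees(np.arctan2(w[1],w[0])))
# foot base check
print(onz("side",(350+107/5,255+238/5),0),onz("top",(95+(640-400)/5,200+170/5),30))
x=np.array([-.968,.251]);y=np.array([.251,.968]);d=P-[156.9,604.6];print(d@x,d@y)
```

```text
[49.0529734  79.58860536] 93.49085678414794 58.35315923081612
[-79.54689043 -28.63015938] 84.54226045845868 -160.20540944346598
[-75.79573272  72.78983307] 105.08735840385428 136.1589408025545
[494.12136308 327.66093267   0.        ] [496.88545386 313.99471198  30.        ]
-403.17890000000006 -187.92269999999996
```

>>> servo_tool --targets '[[[-20,-9,0],-3],[[-50,-23,0],-6],[[-85,-40,0],-9],[[-120,-56,0],-12],[[-155,-72,0],-15],[[-190,-89,0],-18],[[-225,-105,0],-21],[[-260,-121,0],-24],[[-295,-137,0],-27],[[-330,-154,0],-29.5]]' --hand 0.4

```text
time: 0.93
position: [438.8, 371.6, 253.1]
orientation: [-0.0, -0.132, 0.991, -0.0]
wrist_force: [-0.0, 1.0, 0.5]
opening: 59.7
grasp_force: 0.0
```

>>> servo_tool --targets '[[[-14,-20,0],0],[[-28,-40,0],0],[[-40,-57,0],0],[[-46.6,-66,10],0],[[-46.6,-66,30],0],[[-46.6,-66,50],0],[[-46.6,-66,65],0],[[-46.6,-66,70],0],[[-46.6,-66,70],0],[[-46.6,-66,70],0]]'

```text
time: 1.77
position: [499.5, 321.7, 183.2]
orientation: [-0.0, -0.13, 0.991, -0.0]
wrist_force: [0.5, -0.3, 0.9]
opening: 59.6
grasp_force: 0.0
```

Run:
```python
from h import *
s=camera("side");t=camera("top")
cv2.imwrite("pics/s1.png",s);cv2.imwrite("pics/t1.png",t)
cr=lambda im,x,y,w,h,k:cv2.resize(im[y:y+h,x:x+w],None,fx=k,fy=k,interpolation=cv2.INTER_CUBIC)
cv2.imwrite("pics/c2.png",np.hstack([cr(s,320,230,100,100,4),cr(t,80,180,100,100,4)]));st=get_state();print(st["position"],st["time"],st["orientation"])
```

```text
[500.06897852 321.91239398 184.23497577] 1.8667 [ 6.46460503e-04 -1.30372472e-01  9.91464786e-01  4.22929050e-04]
```

View pics/c2.png

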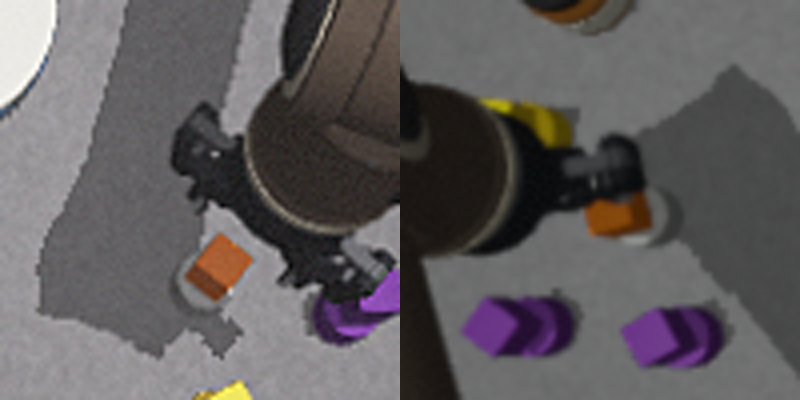

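The orange grip sits between the fingers in both views (side crop (215,265), top crop (615,210)), and the fingers clear the decoys. I'll descend and grip.

>>> servo_tool --targets '[[[0,0,15],0],[[0,0,35],0],[[0,0,55],0],[[0,0,72],0],[[0,0,86],0],[[0,0,96],0],[[0,0,100],0],[[0,0,100],0],[[0,0,100],0],[[0,0,100],0]]'

```text
time: 2.7
position: [500.4, 321.7, 84.4]
orientation: [0.001, -0.13, 0.991, 0.0]
wrist_force: [0.5, -0.9, -0.3]
opening: 59.5
grasp_force: 0.0
```

>>> servo_tool --targets '[[[0,0,0],0],[[0,0,0],0],[[0,0,0],0],[[0,0,0],0],[[0,0,0],0],[[0,0,0],0],[[0,0,0],0],[[0,0,0],0]]' --hand -1 --force 60

```text
time: 3.37
position: [500.1, 321.6, 83.9]
orientation: [0.0, -0.13, 0.991, 0.0]
wrist_force: [-0.0, -1.1, 5.7]
opening: 27.6
grasp_force: 59.2
```

>>> servo_tool --targets '[[[0,0,-6],0],[[0,0,-14],0],[[0,0,-22],0],[[0,0,-24],2],[[-3,-7,-24],4],[[-9,-22,-24],7],[[-16,-39,-24],10],[[-24,-58,-24],13],[[-32,-78,-24],16.7],[[-40,-97,-24],16.7]]'

```text
time: 4.2
position: [565.3, 234.5, 107.1]
orientation: [0.0, 0.02, 1.0, -0.001]
wrist_force: [0.4, -0.1, -1.8]
opening: 27.6
grasp_force: 59.0
```

>>> servo_tool --targets '[[[-12,-13,0],0],[[-26,-28,0],0],[[-40,-43,0],0],[[-52,-55,0],0],[[-60,-63,0],0],[[-62.5,-66,0],0],[[-62.5,-66,0],0],[[-62.5,-66,0],0]]'

```text
time: 4.87
position: [623.5, 170.2, 107.0]
orientation: [-0.0, 0.016, 1.0, 0.0]
wrist_force: [-0.6, 0.3, -1.4]
opening: 27.3
grasp_force: 58.9
```

Run:
```python
from h import *
s=camera("side");t=camera("top")
cv2.imwrite("pics/s2.png",s);cv2.imwrite("pics/t2.png",t)
a=cv2.resize(t[120:320,80:460],None,fx=2,fy=2,interpolation=cv2.INTER_CUBIC);cv2.imwrite("pics/c3.png",a);st=get_state();print(st["position"],st["time"],st["orientation"],st["wrist_force"])
```

```text
[623.13930706 171.29780554 107.14462264] 4.9667 [-3.95397840e-04  1.46313228e-02  9.99892820e-01  3.40962667e-04] [ 0.00399879  0.10617751 -0.93761224]
```

View pics/c3.png

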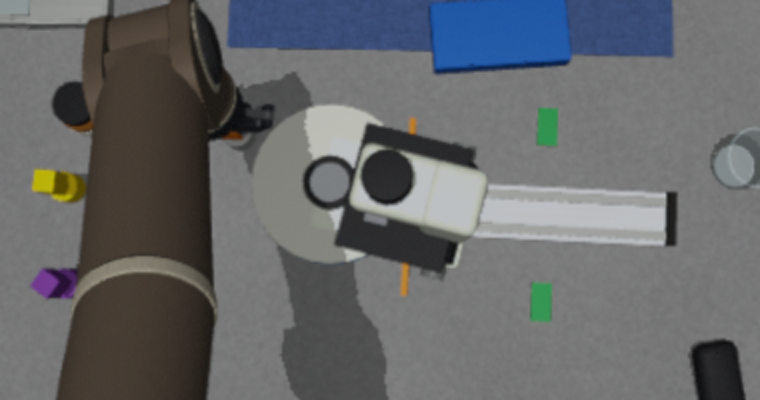

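```bash
cat > e.py <<'E'
from h import *
import sys
O=np.array([537.2,-25.7]);X=np.array([-.0303,-.9995]);Y=np.array([.9995,-.0303])
tr=lambda p:np.array([(np.array(p[:2])-O)@X,(np.array(p[:2])-O)@Y])
T=cv2.imread("pics/t2.png")[198:224,231:251]  # lamp (245,210.5): offset 14,12.5
def est(t,off=(14,12.5)):
    r=cv2.matchTemplate(t[150:270,180:400],T,cv2.TM_CCOEFF_NORMED);_,v,_,(i,j)=cv2.minMaxLoc(r)
    sub=lambda a,b,c:(a-c)/(2*(a-2*b+c)) if a+c-2*b else 0
    di=sub(r[j,i-1],r[j,i],r[j,i+1]) if 0<i<r.shape[1]-1 else 0;dj=sub(r[j-1,i],r[j,i],r[j+1,i]) if 0<j<r.shape[0]-1 else 0
    px=(180+i+di+off[0],150+j+dj+off[1]);D=tr(onz("top",px,72))
    q=-np.arcsin(D[1]/100);s=D[0]+100*np.cos(q)
    m=cv2.inRange(cv2.cvtColor(t,cv2.COLOR_BGR2HSV),(5,120,90),(20,255,255));m[:,:255]=0
    k,l,st,ce=cv2.connectedComponentsWithStats(m);pt=[(st[a,4],tr(onz("top",ce[a],20)).round(1).tolist()) for a in range(1,k) if st[a,4]>10]
    return s,q,D,v,pt
def report():
    st0=get_state();t=camera("top");st=get_state()
    s,q,D,v,pt=est(t);p=tr(st["position"]);p0=tr(st0["position"])
    f=st["wrist_force"];f0=st0["wrist_force"]
    w=D-p;print("t",st["time"],"s %.1f q %.3f D"%(s,q),D.round(1),"match %.2f"%v,"ptr",pt)
    print("foot",p0.round(1),"->",p.round(1),"dist %.1f f %.3f"%(np.hypot(*w),np.arctan2(w[1],w[0])),"Ftrack",(f0[:2]@X).round(1),(f0[:2]@Y).round(1),"->",(f[:2]@X).round(1),(f[:2]@Y).round(1))
    cv2.imwrite("pics/last.png",t)
E
python3 - <<'E'
from e import *
print(est(cv2.imread("pics/t2.png")))
print(est(cv2.imread("pics/top0.png")))
print(tr([623.1,171.3]))
for n,p in(("top",(353.42,182.7)),("top",(350.13,270.44))):print(tr(onz(n,p,1)))
for p in((286,180),(282.5,266.5)):print(tr(onz("top",p,20)))
E
```

```text
(np.float64(23.61097881234552), np.float64(-0.19431919425191363), array([-74.50695714,  19.30985872]), 1.0, [(np.int32(25), [22.1, 102.8]), (np.int32(51), [22.4, -93.9])])
(np.float64(24.71556077030351), np.float64(-0.19744464420732327), array([-73.34154406,  19.61642661]), 0.8696920275688171, [(np.int32(26), [21.9, 102.5]), (np.int32(51), [22.2, -94.6])])
[-199.50427   79.88795]
[199.985947   115.20872253]
[ 199.98349791 -115.25583601]
[ 21.95278849 109.71346771]
[  24.55497089 -113.51940326]
```

>>> servo_tool --targets '[[[0,-2,0],0],[[0,-5,0],0],[[0,-8,0],0],[[0,-11,0],0],[[0,-13,0],0],[[0,-14,0],0],[[0,-14.5,0],0],[[0,-15,0],0],[[0,-15,0],0],[[0,-15,0],0]]'

```text
time: 5.8
position: [623.4, 155.2, 107.3]
orientation: [-0.0, 0.015, 1.0, 0.0]
wrist_force: [-1.2, -0.5, -0.9]
opening: 27.4
grasp_force: 58.9
```

```bash
cat > plan.py <<'E'
import numpy as np
def sim(s,q,p,v,dt,n=20):
    # v: foot velocity mm/s over dt ; returns new s,q,p,F,f
    F=0
    for _ in range(n):
        h=dt/n;p=p+np.array(v)*h
        D=np.array([s-100*np.cos(q),-100*np.sin(q)]);w=D-p;d=np.hypot(*w);f=np.arctan2(w[1],w[0])
        pen=120-d
        if pen>0:  # project: displacement lambda (F*dt)
            L=pen/1000/(np.cos(f)**2/200+.01*np.sin(q-f)**2);F=L/h
            s+=1000*L*np.cos(f)/200;q+=.1*L*np.sin(q-f)
        else:F=0
    return s,q,p,F,f
def plan(s,q,p,vx=24,k=.4,rows=10,vmax=40,v0=None,qref=0,quiet=0):
    p=np.array(p,float);p0=p.copy();out=[];v=np.array(v0 if v0 else [vx,0.])
    for i in range(rows):
        yt=-k*1000*(q-qref)
        vy=np.clip((yt-p[1])*4,-vmax,vmax);v[1]+=np.clip(vy-v[1],-8,8);v[0]+=np.clip(vx-v[0],-3,3)
        s,q,p,F,f=sim(s,q,p,v,1/12)
        out.append([round(-(p-p0)[1],1),round(-(p-p0)[0],1)])
        if not quiet:print("%2d s %.1f q %.3f f %.3f F %.1f p"%(i+1,s,q,f,F),p.round(1))
    print([[[a,b,0],0] for a,b in out]);return s,q,p
E
python3 - <<'E'
from e import *;report()
from plan import plan
s,q,p=23,-.196,np.array([-183.,80])
for _ in range(9): s,q,p=plan(s,q,p,quiet=1); print(round(s,1),round(q,3),p.round(1))
E
```

```text
t 5.85 s 23.5 q -0.195 D [-74.6  19.4] match 0.98 ptr [(np.int32(25), [22.1, 102.8]), (np.int32(51), [22.4, -93.9])]
foot [-183.4   80.7] -> [-183.4   80.7] dist 124.9 f -0.513 Ftrack 0.6 -1.2 -> 0.5 0.1
[[[np.float64(0.5), np.float64(-2.0), 0], 0], [[np.float64(0.9), np.float64(-4.0), 0], 0], [[np.float64(1.3), np.float64(-6.0), 0], 0], [[np.float64(2.4), np.float64(-8.0), 0], 0], [[np.float64(4.1), np.float64(-10.0), 0], 0], [[np.float64(6.5), np.float64(-12.0), 0], 0], [[np.float64(9.6), np.float64(-14.0), 0], 0], [[np.float64(12.9), np.float64(-16.0), 0], 0], [[np.float64(16.2), np.float64(-18.0), 0], 0], [[np.float64(19.6), np.float64(-20.0), 0], 0]]
41.9 -0.022 [-163.    60.4]
[[[np.float64(0.7), np.float64(-2.0), 0], 0], [[np.float64(2.0), np.float64(-4.0), 0], 0], [[np.float64(4.0), np.float64(-6.0), 0], 0], [[np.float64(6.7), np.float64(-8.0), 0], 0], [[np.float64(10.0), np.float64(-10.0), 0], 0], [[np.float64(13.3), np.float64(-12.0), 0], 0], [[np.float64(16.7), np.float64(-14.0), 0], 0], [[np.float64(20.0), np.float64(-16.0), 0], 0], [[np.float64(23.3), np.float64(-18.0), 
[... 2809 characters left out ...]
loat64(16.7), np.float64(-14.0), 0], 0], [[np.float64(20.0), np.float64(-16.0), 0], 0], [[np.float64(23.3), np.float64(-18.0), 0], 0], [[np.float64(26.7), np.float64(-20.0), 0], 0]]
120.3 1.296 [ -23.  -126.2]
[[[np.float64(0.7), np.float64(-2.0), 0], 0], [[np.float64(2.0), np.float64(-4.0), 0], 0], [[np.float64(4.0), np.float64(-6.0), 0], 0], [[np.float64(6.7), np.float64(-8.0), 0], 0], [[np.float64(10.0), np.float64(-10.0), 0], 0], [[np.float64(13.3), np.float64(-12.0), 0], 0], [[np.float64(16.7), np.float64(-14.0), 0], 0], [[np.float64(20.0), np.float64(-16.0), 0], 0], [[np.float64(23.3), np.float64(-18.0), 0], 0], [[np.float64(26.7), np.float64(-20.0), 0], 0]]
124.1 1.364 [  -3.  -152.9]
```

```bash
cat > plan.py <<'E'
import numpy as np
Dc=lambda s,q:np.array([s-100*np.cos(q),-100*np.sin(q)])
def plan(s,q,p,F=5,g=1.5,rows=10,F0=None,fr=1.0,stop=None,quiet=0):
    """s,q measured; p foot; if not in contact, first rows should close the gap."""
    p=np.array(p,float);w=Dc(s,q)-p;f=np.arctan2(w[1],w[0]);gap=np.hypot(*w)-120
    p0=p.copy();out=[];Fc=F if F0 is None else F0;N=20;h=1/12/N
    for i in range(rows):
        Fc=Fc+np.clip(F-Fc,-1.5,1.5)
        if stop is not None: Fc=min(Fc,max(0,(stop-s)*200/1000/.25))
        for _ in range(N):
            f+=np.clip((1+g)*q-f,-fr*h,fr*h)
            s+=1000*h*Fc*np.cos(f)/200;q+=h*.1*Fc*np.sin(q-f)
        p=Dc(s,q)-120*np.array([np.cos(f),np.sin(f)])
        out.append([float(round(-(p-p0)[1],1)),float(round(-(p-p0)[0],1))])
    print("gap %.1f -> s %.1f q %.3f f %.3f p"%(gap,s,q,f),p.round(1))
    if not quiet:print([[[a,b,0],0] for a,b in out])
    return s,q,p
E
python3 - <<'E'
from plan import plan
s,q,p=23,-.196,np.array([-180.,80]) if 0 else (-179,80)
for i in range(8): s,q,p=plan(s,q,p,F0=0 if i==0 else None,quiet=i>1)
E
```

```text
gap 0.3 -> s 40.0 q -0.113 f -0.285 p [-174.5   45. ]
[[[5.3, 2.0, 0], 0], [[7.9, 1.9, 0], 0], [[11.5, 1.7, 0], 0], [[15.4, 1.3, 0], 0], [[19.1, 0.7, 0], 0], [[22.7, -0.1, 0], 0], [[26.0, -1.0, 0], 0], [[29.2, -2.0, 0], 0], [[32.2, -3.2, 0], 0], [[35.0, -4.5, 0], 0]]
gap 0.0 -> s 60.4 q -0.061 f -0.152 p [-158.1   24.3]
[[[2.7, -1.4, 0], 0], [[5.2, -2.8, 0], 0], [[7.6, -4.3, 0], 0], [[9.8, -5.9, 0], 0], [[11.9, -7.6, 0], 0], [[13.9, -9.3, 0], 0], [[15.7, -11.0, 0], 0], [[17.5, -12.8, 0], 0], [[19.2, -14.6, 0], 0], [[20.7, -16.5, 0], 0]]
gap 0.0 -> s 81.1 q -0.033 f -0.082 p [-138.5   13. ]
gap -0.0 -> s 101.9 q -0.017 f -0.044 p [-118.    7.]
gap 0.0 -> s 122.7 q -0.009 f -0.023 p [-97.3   3.7]
gap 0.0 -> s 143.5 q -0.005 f -0.012 p [-76.5   2. ]
gap -0.0 -> s 164.3 q -0.003 f -0.007 p [-55.7   1.1]
gap 0.0 -> s 185.2 q -0.001 f -0.004 p [-34.8   0.6]
```

>>> servo_tool --targets '[[[0,-1,0],0],[[0,-2,0],0],[[0,-3,0],0],[[0,-4,0],0],[[0,-5,0],0],[[0,-6,0],0],[[0,-7,0],0]]'

```text
time: 6.43
position: [623.5, 148.6, 107.5]
orientation: [0.0, 0.015, 1.0, 0.0]
wrist_force: [1.1, 3.2, -1.8]
opening: 27.7
grasp_force: 59.0
```

Run:
```python
from e import *;report()
```

```text
t 6.4833 s 26.0 q -0.194 D [-72.2  19.3] match 0.98 ptr [(np.int32(25), [24.7, 103.0]), (np.int32(50), [24.6, -94.8])]
foot [-176.9   81. ] -> [-176.4   81. ] dist 121.2 f -0.534 Ftrack -3.3 1.0 -> -0.9 0.6
```

```bash
sed -i 's/    p0=p.copy();/    p0=Dc(s,q)-120*np.array([np.cos(f),np.sin(f)]);/' plan.py
python3 - <<'E'
from e import *;report();report()
from plan import plan
plan(26,-.194,(-176.4,81),F0=2,fr=.5)
E
```

```text
t 6.5333 s 26.5 q -0.194 D [-71.6  19.2] match 0.97 ptr [(np.int32(25), [24.7, 102.9]), (np.int32(48), [24.8, -94.8])]
foot [-176.4   81. ] -> [-176.2   80.8] dist 121.3 f -0.532 Ftrack -0.9 0.6 -> -0.3 -0.2
t 6.5833 s 26.8 q -0.193 D [-71.4  19.1] match 0.97 ptr [(np.int32(25), [25.3, 102.6]), (np.int32(51), [25.2, -94.1])]
foot [-176.2   80.8] -> [-176.    80.7] dist 121.4 f -0.532 Ftrack -0.3 -0.2 -> -0.7 0.2
gap 1.2 -> s 44.8 q -0.105 f -0.263 p [-170.5   41.6]
[[[5.3, 1.4, 0], 0], [[10.9, 2.0, 0], 0], [[16.5, 2.4, 0], 0], [[20.5, 1.9, 0], 0], [[24.0, 1.1, 0], 0], [[27.3, 0.1, 0], 0], [[30.4, -1.0, 0], 0], [[33.4, -2.2, 0], 0], [[36.1, -3.5, 0], 0], [[38.8, -4.9, 0], 0]]
```

Run:
```python
from plan import plan
s,q,p=plan(25.3,-.194,(-177,81),F0=0,fr=1,g=1.7)
plan(s,q,p,g=1.5)
```

```text
gap 1.1 -> s 42.2 q -0.105 f -0.283 p [-172.5   44. ]
[[[2.6, 0.8, 0], 0], [[5.5, 1.1, 0], 0], [[9.8, 1.2, 0], 0], [[14.3, 1.1, 0], 0], [[18.6, 0.8, 0], 0], [[22.6, 0.3, 0], 0], [[26.4, -0.4, 0], 0], [[30.0, -1.3, 0], 0], [[33.3, -2.4, 0], 0], [[36.5, -3.6, 0], 0]]
gap -0.0 -> s 62.6 q -0.056 f -0.140 p [-156.    22.4]
[[[5.0, -0.8, 0], 0], [[7.3, -2.3, 0], 0], [[9.5, -3.9, 0], 0], [[11.5, -5.6, 0], 0], [[13.5, -7.3, 0], 0], [[15.3, -9.1, 0], 0], [[17.0, -10.9, 0], 0], [[18.7, -12.7, 0], 0], [[20.2, -14.5, 0], 0], [[21.6, -16.4, 0], 0]]
```

>>> servo_tool --targets '[[[2,0,0],0],[[5,0.4,0],0],[[9.2,0.6,0],0],[[13.8,0.6,0],0],[[18.2,0.4,0],0],[[22.3,0,0],0],[[26.2,-0.7,0],0],[[29.9,-1.6,0],0],[[33.3,-2.6,0],0],[[36.5,-3.8,0],0]]'

```text
time: 7.42
position: [586.2, 145.8, 107.5]
orientation: [0.0, 0.015, 1.0, 0.0]
wrist_force: [2.5, 4.2, -1.3]
opening: 27.4
grasp_force: 59.2
```

Run:
```python
from e import *;report();report()
```

```text
t 7.4667 s 41.1 q -0.024 D [-58.9   2.4] match 0.99 ptr [(np.int32(30), [39.7, 101.2]), (np.int32(50), [39.9, -93.2])]
foot [-172.9   43.8] -> [-172.2   43. ] dist 120.4 f -0.344 Ftrack -4.3 2.3 -> -0.7 -0.4
t 7.5167 s 42.1 q -0.017 D [-57.9   1.7] match 0.95 ptr [(np.int32(26), [40.6, 102.4]), (np.int32(52), [40.3, -93.3])]
foot [-172.2   43. ] -> [-171.7   43.1] dist 121.1 f -0.348 Ftrack -0.7 -0.4 -> -0.6 0.1
```

Run:
```python
from e import *
np.set_printoptions(precision=4,suppress=True,linewidth=160)
for i in range(6):
    st=get_state();print(st["time"],st["wrist_force"],st["wrist_torque"],st["joint_torque"]);
    if i<5:camera("top")
print(st["joint_positions"]);report()
```

```text
7.5167 [ 0.1208  0.6257 -1.6429] [ 0.1995 -0.0715  0.0092] [  0.3483 -62.7233   3.7548 -24.1776   0.1885   0.0321   0.0017]
7.5667 [ 0.3543 -0.1264 -1.2765] [ 0.1516 -0.0554 -0.0628] [ -0.0064 -62.7581   3.441  -24.2714   0.0754   0.0484   0.0005]
7.6167 [ 0.0443 -0.6616 -0.4427] [ 0.005  -0.0106 -0.012 ] [ -0.2296 -62.7982   3.2308 -24.4318  -0.0191   0.0093  -0.0008]
7.6667 [ 0.384   0.8573 -1.312 ] [-0.0099 -0.0048 -0.0183] [ -0.2665 -62.7973   3.209  -24.4932  -0.0245   0.0068  -0.0007]
7.7167 [-0.5742  0.031  -1.38  ] [ 0.01   -0.072  -0.0113] [ -0.1723 -62.7586   3.2922 -24.4788   0.0014   0.0204  -0.0004]
7.7667 [ 0.495  -0.7571 -1.7079] [ 0.0217 -0.0289  0.0294] [ -0.0773 -62.7172   3.3689 -24.4633   0.0174   0.0258  -0.0002]
[-0.4238  0.5345  0.1391  1.7949 -0.0956  0.8202  1.3012]
t 7.8167 s 43.0 q -0.014 D [-57.    1.4] match 0.96 ptr [(np.int32(30), [41.6, 102.1]), (np.int32(54), [41.8, -94.0])]
foot [-171.5   44. ] -> [-171.7   44.1] dist 122.4 f -0.356 Ftrack 0.7 0.5 -> -0.3 0.2
```

>>> servo_tool --targets '[[[0,5,0],0],[[3,10,0],0],[[10,12,0],0],[[18,12,0],0],[[26,12,0],0],[[34,11,0],0],[[39,10,0],0],[[40,9,0],0],[[40,9,0],0],[[40,9,0],0]]'

```text
time: 8.65
position: [547.3, 155.4, 107.5]
orientation: [0.0, 0.015, 1.0, 0.0]
wrist_force: [-0.8, -0.9, -2.1]
opening: 26.7
grasp_force: 59.2
```

```bash
cat >> e.py <<'E'
def fdir():
    st=get_state();F=st["wrist_force"][:2];M=st["wrist_torque"]
    g=np.array([-M[1],M[0]])  # L*(Fx,Fy)
    a=-np.array([F@X,F@Y]);b=-np.array([g@X,g@Y])
    print("F",a.round(2),"f_F %.3f"%np.arctan2(a[1],a[0]),"M",b.round(3),"f_M %.3f"%np.arctan2(b[1],b[0]),"tau",st["joint_torque"].round(3)[[0,4,5]],"foot",tr(st["position"]).round(1),"t",round(st["time"],2))
E
python3 - <<'E'
from e import *
fdir();report();fdir();report();fdir()
print(get_state()["joint_positions"])
E
```

```text
F [-0.89  0.73] f_F 2.456 M [0.002 0.015] f_M 1.408 tau [-0.078  0.014  0.042] foot [-181.3    4.6] t 8.65
t 8.7 s 43.3 q -0.014 D [-56.7   1.4] match 0.91 ptr [(np.int32(28), [41.2, 102.4]), (np.int32(54), [41.8, -94.0])]
foot [-181.3    4.6] -> [-181.4    4.7] dist 124.7 f -0.026 Ftrack 0.9 -0.7 -> -0.1 -0.6
F [0.15 0.63] f_F 1.343 M [-0.035 -0.05 ] f_M -2.176 tau [-0.035  0.014  0.022] foot [-181.4    4.7] t 8.7
t 8.75 s 43.3 q -0.014 D [-56.7   1.4] match 0.91 ptr [(np.int32(28), [41.2, 102.4]), (np.int32(54), [41.8, -94.0])]
foot [-181.4    4.7] -> [-181.4    4.7] dist 124.8 f -0.026 Ftrack -0.1 -0.6 -> -1.1 -0.7
F [1.08 0.7 ] f_F 0.579 M [ 0.04  -0.015] f_M -0.357 tau [-0.014  0.013  0.01 ] foot [-181.4    4.7] t 8.75
[-0.46505156  0.48384694  0.13576684  1.88348348 -0.08957379  0.77949167
  1.25915784]
```

>>> servo_tool --targets '[[[0,-1,0],0],[[0,-2,0],0],[[0,-3,0],0],[[0,-4.2,0],0],[[0,-5.6,0],0],[[0,-7.1,0],0],[[0,-8.6,0],0],[[0,-10.1,0],0]]'

```text
time: 9.42
position: [546.6, 146.1, 107.3]
orientation: [0.0, 0.015, 1.0, 0.0]
wrist_force: [-0.6, 3.5, -2.5]
opening: 27.4
grasp_force: 59.1
```

Run:
```python
from e import *
fdir();report();fdir()
```

```text
F [3.49 0.7 ] f_F 0.198 M [ 1.031 -0.043] f_M -0.042 tau [2.065 1.074 0.501] foot [-172.     4.2] t 9.42
t 9.4667 s 49.1 q -0.012 D [-50.9   1.2] match 0.94 ptr [(np.int32(27), [47.8, 101.1]), (np.int32(50), [47.7, -92.8])]
foot [-172.     4.2] -> [-171.3    4.2] dist 120.4 f -0.025 Ftrack -3.5 -0.7 -> -1.5 -0.1
F [1.52 0.09] f_F 0.059 M [ 0.308 -0.043] f_M -0.137 tau [0.232 0.236 0.127] foot [-171.3    4.2] t 9.47
```

```bash
cat > step.py <<'E'
import json,sys
from e import *
Dc=lambda s,q:np.array([s-100*np.cos(q),-100*np.sin(q)])
C=.6
def plan(s,q,p,F,F0,rows=6,g=1.2,fr=.35):
    f=np.arcsin(np.clip(-(p[1]+100*np.sin(q))/120,-1,1));n=lambda:np.array([np.cos(f),np.sin(f)])
    p0=Dc(s,q)-120*n();out=[];N=20;h=1/12/N
    for i in range(rows):
        F0+=np.clip(F-F0,-1.2,1.2)
        for _ in range(N):
            f+=np.clip(4*((1+g)*q-f),-fr,fr)*h
            s+=1000*h*F0*np.cos(f)/200;q+=h*.1*F0*np.sin(q-f)/C
        d=Dc(s,q)-120*n()-p0;out.append([[float(round(-d[1],1)),float(round(-d[0],1)),0],0])
    print(out);print("pred s %.1f q %.3f f %.3f"%(s,q,f));return s,q,F0
def go(mode,F=3.6,rows=6,K=.45,**k):
    if mode=="cam":
        fdir();t=camera("top");s,q,D,v,pt=est(t);s=np.mean([s-.9]+[x[1][0]+.5 for x in pt if abs(x[1][1])>70]);F0=0
        print("cam s %.1f q %.3f match %.2f"%(s,q,v),pt)
    else:
        z=json.load(open("z.json"));fdir();st=get_state();g=np.array([-st["wrist_torque"][1],st["wrist_torque"][0]]);fm=np.arctan2(-(g@Y),-(g@X))
        p=tr(st["position"]);qm=-np.arcsin((p[1]+120*np.sin(fm))/100)
        q=z["q"]+K*(qm-z["q"]);f=-(p[1]+100*np.sin(q))/120;s=p[0]+.7+120.5*np.cos(f)+100*np.cos(q);F0=z["F0"]
        print("qpred %.3f qmeas %.3f -> %.3f  s %.1f (pred %.1f)"%(z["q"],qm,q,s,z["s"]))
    p=tr(get_state()["position"]);s,q,F0=plan(s,q,p,F,F0,rows,**k)
    json.dump(dict(s=s,q=q,F0=F0),open("z.json","w"))
if __name__=="__main__":go(sys.argv[1],*[float(a) if i!=1 else int(a) for i,a in enumerate(sys.argv[2:])])
E
python3 step.py cam 3.6 6
```

```text
F [1.52 0.09] f_F 0.059 M [ 0.308 -0.043] f_M -0.137 tau [0.232 0.236 0.127] foot [-171.3    4.2] t 9.47
cam s 48.8 q -0.012 match 0.93 [(np.int32(24), [48.3, 101.9]), (np.int32(49), [48.2, -93.8])]
[[[-0.0, -0.5, 0], 0], [[0.0, -1.5, 0], 0], [[0.1, -3.0, 0], 0], [[0.3, -4.5, 0], 0], [[0.5, -6.0, 0], 0], [[0.7, -7.5, 0], 0]]
pred s 56.3 q -0.009 f -0.023
```

>>> servo_tool --targets '[[[0,-0.6,0],0],[[0,-1.7,0],0],[[0.1,-3.1,0],0],[[0.3,-4.6,0],0],[[0.5,-6.1,0],0],[[0.7,-7.6,0],0]]'

```text
time: 10.02
position: [545.7, 138.1, 107.3]
orientation: [0.0, 0.015, 1.0, 0.0]
wrist_force: [-0.0, 3.6, -1.7]
opening: 27.8
grasp_force: 59.2
```

```bash
python3 step.py f 3.8 6
```

```text
F [3.6  0.13] f_F 0.035 M [ 0.977 -0.033] f_M -0.034 tau [1.882 0.98  0.466] foot [-164.     3.6] t 10.02
qpred -0.009 qmeas 0.005 -> -0.003  s 57.2 (pred 56.3)
[[[0.9, -1.6, 0], 0], [[1.6, -3.1, 0], 0], [[2.2, -4.7, 0], 0], [[2.7, -6.3, 0], 0], [[3.0, -7.9, 0], 0], [[3.3, -9.5, 0], 0]]
pred s 66.7 q 0.001 f -0.003
```

>>> servo_tool --targets '[[[0.6,-1.6,0],0],[[1.3,-3.1,0],0],[[1.9,-4.7,0],0],[[2.4,-6.3,0],0],[[2.8,-7.9,0],0],[[3.1,-9.5,0],0]]'

```text
time: 10.52
position: [542.2, 128.4, 107.3]
orientation: [-0.0, 0.015, 1.0, 0.0]
wrist_force: [0.3, 3.3, -1.3]
opening: 27.6
grasp_force: 59.2
```

```bash
python3 step.py f 3.8 6
```

```text
F [ 3.27 -0.21] f_F -0.065 M [1.083 0.004] f_M 0.004 tau [1.902 1.006 0.44 ] foot [-154.2    0.3] t 10.52
qpred 0.001 qmeas -0.008 -> -0.003  s 67.0 (pred 66.7)
[[[-0.2, -1.6, 0], 0], [[-0.3, -3.2, 0], 0], [[-0.4, -4.8, 0], 0], [[-0.5, -6.3, 0], 0], [[-0.5, -7.9, 0], 0], [[-0.5, -9.5, 0], 0]]
pred s 76.5 q -0.002 f -0.005
```

>>> servo_tool --targets '[[[-0.1,-1.6,0],0],[[-0.2,-3.2,0],0],[[-0.3,-4.8,0],0],[[-0.4,-6.4,0],0],[[-0.5,-8,0],0],[[-0.5,-9.6,0],0]]'

```text
time: 11.02
position: [542.5, 118.8, 107.3]
orientation: [-0.0, 0.015, 1.0, 0.0]
wrist_force: [-0.2, 3.3, -1.7]
opening: 27.7
grasp_force: 59.2
```

```bash
python3 step.py f 3.8 6
```

```text
F [3.33 0.34] f_F 0.100 M [0.98  0.013] f_M 0.014 tau [1.854 0.986 0.385] foot [-144.5    1. ] t 11.02
qpred -0.002 qmeas -0.026 -> -0.013  s 76.6 (pred 76.5)
[[[-1.2, -1.6, 0], 0], [[-2.0, -3.2, 0], 0], [[-2.6, -4.8, 0], 0], [[-3.0, -6.4, 0], 0], [[-3.2, -7.9, 0], 0], [[-3.2, -9.5, 0], 0]]
pred s 86.1 q -0.012 f -0.025
```

>>> servo_tool --targets '[[[-0.8,-1.6,0],0],[[-1.6,-3.2,0],0],[[-2.3,-4.8,0],0],[[-2.8,-6.4,0],0],[[-3.1,-8,0],0],[[-3.2,-9.6,0],0]]'

```text
time: 11.52
position: [545.5, 109.0, 107.3]
orientation: [0.0, 0.015, 1.0, 0.0]
wrist_force: [-0.5, 4.2, -1.1]
opening: 27.4
grasp_force: 59.3
```

```bash
python3 step.py f 3.8 6
```

```text
F [4.16 0.58] f_F 0.138 M [ 0.967 -0.004] f_M -0.004 tau [1.863 1.    0.372] foot [-134.9    4.2] t 11.52
qpred -0.012 qmeas -0.038 -> -0.024  s 86.2 (pred 86.1)
[[[-1.3, -1.6, 0], 0], [[-2.2, -3.2, 0], 0], [[-2.7, -4.8, 0], 0], [[-3.0, -6.4, 0], 0], [[-3.1, -8.0, 0], 0], [[-3.0, -9.6, 0], 0]]
pred s 95.7 q -0.020 f -0.044
```

>>> servo_tool --targets '[[[-1,-1.6,0],0],[[-2,-3.2,0],0],[[-2.9,-4.8,0],0],[[-3.6,-6.4,0],0],[[-4,-8,0],0],[[-4,-9.6,0],0]]'

```text
time: 12.02
position: [549.3, 99.3, 107.3]
orientation: [0.0, 0.015, 1.0, 0.0]
wrist_force: [0.6, 4.4, -1.7]
opening: 27.3
grasp_force: 59.3
```

```bash
python3 step.py f 3.8 6
```

```text
F [ 4.44 -0.51] f_F -0.114 M [0.981 0.002] f_M 0.002 tau [1.871 1.    0.409] foot [-125.4    8.3] t 12.02
qpred -0.020 qmeas -0.085 -> -0.049  s 95.7 (pred 95.7)
[[[-2.8, -1.7, 0], 0], [[-4.7, -3.4, 0], 0], [[-5.9, -5.1, 0], 0], [[-6.5, -6.7, 0], 0], [[-6.7, -8.3, 0], 0], [[-6.6, -9.9, 0], 0]]
pred s 105.2 q -0.041 f -0.090
```

>>> servo_tool --targets '[[[-0.8,-1.6,0],0],[[-1.5,-3.2,0],0],[[-2,-4.8,0],0],[[-2.4,-6.4,0],0],[[-2.6,-8,0],0],[[-2.7,-9.6,0],0]]'

```text
time: 12.52
position: [551.6, 89.7, 107.3]
orientation: [0.0, 0.015, 1.0, 0.0]
wrist_force: [-0.2, 3.7, -1.3]
opening: 27.3
grasp_force: 59.3
```

```bash
cat >> e.py <<'E'
def fj(v=1):
    st=get_state();t=st["joint_torque"];x,y=st["position"][:2]
    d=np.arctan((t[5]-.02)/(t[4]-.014)*np.sin(st["joint_positions"][5]));f=-.03-((d-.311)-(np.arctan2(y,x)-.261))
    p=tr([x,y]);print("fj %.3f qj %.3f j6 %.3f"%(f,-np.arcsin((p[1]+120*np.sin(f))/100),st["joint_positions"][5]))
E
python3 - <<'E'
from e import *;fj()
E
python3 step.py f 3.8 6
```

```text
fj -0.046 qj -0.053 j6 0.769
F [3.7  0.28] f_F 0.075 M [ 0.998 -0.006] f_M -0.006 tau [1.877 1.014 0.353] foot [-115.8   10.9] t 12.52
qpred -0.041 qmeas -0.102 -> -0.069  s 105.1 (pred 105.2)
[[[-3.6, -1.8, 0], 0], [[-6.6, -3.6, 0], 0], [[-8.6, -5.3, 0], 0], [[-9.7, -7.1, 0], 0], [[-10.2, -8.7, 0], 0], [[-10.2, -10.3, 0], 0]]
pred s 114.6 q -0.059 f -0.127
```

>>> servo_tool --targets '[[[-2.5,-1.8,0],0],[[-5,-3.6,0],0],[[-7,-5.3,0],0],[[-8.4,-7,0],0],[[-9.2,-8.6,0],0],[[-9.4,-10.2,0],0]]'

```text
time: 13.02
position: [561.0, 79.1, 107.3]
orientation: [0.0, 0.015, 1.0, 0.0]
wrist_force: [1.0, 4.6, -1.1]
opening: 27.4
grasp_force: 59.3
```

```bash
python3 - <<'E'
from e import *;fj()
E
python3 step.py f 3.8 6
```

```text
fj -0.114 qj -0.069 j6 0.777
F [ 4.63 -0.89] f_F -0.189 M [ 0.964 -0.123] f_M -0.127 tau [1.865 0.994 0.413] foot [-105.5   20.6] t 13.02
qpred -0.059 qmeas -0.054 -> -0.056  s 114.6 (pred 114.6)
[[[0.5, -1.5, 0], 0], [[1.3, -3.0, 0], 0], [[2.2, -4.5, 0], 0], [[3.3, -6.0, 0], 0], [[4.4, -7.5, 0], 0], [[5.5, -9.0, 0], 0]]
pred s 124.0 q -0.035 f -0.097
```

All the estimates agree now (q about −0.06), so I'll continue.

>>> servo_tool --targets '[[[0.4,-1.5,0],0],[[1,-3,0],0],[[1.8,-4.5,0],0],[[2.8,-6,0],0],[[3.8,-7.5,0],0],[[5,-9,0],0]]'

```text
time: 13.52
position: [555.2, 70.4, 107.3]
orientation: [0.0, 0.015, 1.0, 0.0]
wrist_force: [0.2, 4.3, -2.1]
opening: 27.4
grasp_force: 59.3
```

```bash
python3 - <<'E'
from e import *;fj()
E
python3 step.py f 3.8 6
```

```text
fj -0.193 qj 0.079 j6 0.770
F [ 4.34 -0.06] f_F -0.014 M [ 0.992 -0.153] f_M -0.153 tau [1.91  0.981 0.51 ] foot [-96.6  15.1] t 13.52
qpred -0.035 qmeas 0.033 -> -0.005  s 123.7 (pred 124.0)
[[[4.0, -1.2, 0], 0], [[7.8, -2.5, 0], 0], [[10.9, -3.9, 0], 0], [[13.3, -5.5, 0], 0], [[15.1, -7.0, 0], 0], [[16.5, -8.6, 0], 0]]
pred s 133.2 q 0.013 f 0.001
```

>>> servo_tool --targets '[[[3.5,-1.2,0],0],[[7.4,-2.5,0],0],[[11,-4,0],0],[[14,-5.5,0],0],[[16.2,-7.1,0],0],[[17.8,-8.7,0],0]]'

```text
time: 14.02
position: [536.8, 62.3, 107.3]
orientation: [-0.0, 0.015, 1.0, 0.0]
wrist_force: [0.8, 4.0, -2.5]
opening: 27.4
grasp_force: 59.3
```

Run:
```python
from e import *;fj();fdir();report();report()
```

```text
fj -0.118 qj 0.172 j6 0.750
F [ 4.02 -0.72] f_F -0.176 M [ 1.022 -0.121] f_M -0.118 tau [1.839 0.972 0.384] foot [-87.9  -3. ] t 14.02
t 14.0667 s 133.6 q -0.012 D [33.6  1.2] match 0.87 ptr [(np.int32(28), [131.3, 101.9]), (np.int32(54), [131.4, -94.4])]
foot [-87.9  -3. ] -> [-87.3  -3.3] dist 121.0 f 0.037 Ftrack -4.0 0.7 -> 0.4 -0.9
t 14.1167 s 134.7 q -0.010 D [34.7  1. ] match 0.89 ptr [(np.int32(26), [131.6, 101.9]), (np.int32(50), [132.0, -93.7])]
foot [-87.3  -3.3] -> [-87.   -3.1] dist 121.8 f 0.033 Ftrack 0.4 -0.9 -> -0.9 -0.4
```

Run:
```python
from e import *
t=cv2.imread("pics/last.png");cv2.imwrite("pics/c4.png",cv2.resize(t[140:300,220:420],None,fx=3.5,fy=3.5,interpolation=cv2.INTER_CUBIC))
print(proj("top",[*(O+34*X+1*Y),72]))
```

```text
[[288.58597954 220.16919517]]
```

View pics/c4.png

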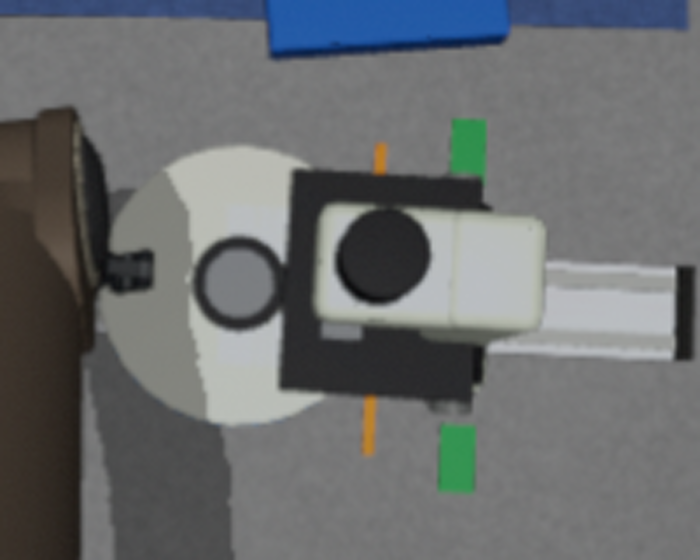

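```bash
python3 step.py cam 3.8 10
```

```text
F [0.92 0.42] f_F 0.426 M [0.109 0.029] f_M 0.260 tau [ 0.03   0.051 -0.065] foot [-87.   -3.1] t 14.12
cam s 132.9 q -0.011 match 0.89 [(np.int32(26), [131.6, 101.9]), (np.int32(51), [132.1, -94.1])]
[[[-2.0, -0.5, 0], 0], [[-3.5, -1.4, 0], 0], [[-4.7, -2.9, 0], 0], [[-5.5, -4.5, 0], 0], [[-6.1, -6.1, 0], 0], [[-6.5, -7.7, 0], 0], [[-6.7, -9.3, 0], 0], [[-6.8, -10.9, 0], 0], [[-6.8, -12.5, 0], 0], [[-6.7, -14.0, 0], 0]]
pred s 147.0 q -0.010 f -0.023
```

>>> servo_tool --targets '[[[-2,-0.4,0],0],[[-3.5,-1.4,0],0],[[-4.7,-2.9,0],0],[[-5.5,-4.5,0],0],[[-6.1,-6.1,0],0],[[-6.5,-7.7,0],0],[[-6.7,-9.3,0],0],[[-6.8,-10.9,0],0],[[-6.8,-12.5,0],0],[[-6.7,-14,0],0]]'

```text
time: 15.0
position: [543.6, 48.0, 107.3]
orientation: [0.0, 0.015, 1.0, 0.0]
wrist_force: [0.3, 4.3, -1.0]
opening: 27.7
grasp_force: 59.2
```

```bash
python3 step.py cam 3.8 10
```

```text
F [ 4.34 -0.16] f_F -0.036 M [ 1.    -0.016] f_M -0.016 tau [1.851 1.006 0.232] foot [-73.8   4.1] t 15.0
cam s 145.9 q -0.029 match 0.90 [(np.int32(26), [144.5, 102.6]), (np.int32(54), [145.1, -92.5])]
[[[-1.8, -0.5, 0], 0], [[-3.1, -1.6, 0], 0], [[-4.0, -3.1, 0], 0], [[-4.5, -4.7, 0], 0], [[-4.7, -6.3, 0], 0], [[-4.7, -7.9, 0], 0], [[-4.5, -9.5, 0], 0], [[-4.3, -11.0, 0], 0], [[-3.9, -12.6, 0], 0], [[-3.5, -14.2, 0], 0]]
pred s 159.9 q -0.018 f -0.048
```

>>> servo_tool --targets '[[[-1.8,-0.5,0],0],[[-3.4,-1.6,0],0],[[-4.6,-3.1,0],0],[[-5.3,-4.7,0],0],[[-5.6,-6.3,0],0],[[-5.6,-7.9,0],0],[[-5.4,-9.5,0],0],[[-5.1,-11,0],0],[[-4.7,-12.6,0],0],[[-4.2,-14.2,0],0]]'

```text
time: 15.88
position: [547.3, 33.8, 107.3]
orientation: [0.0, 0.015, 1.0, 0.0]
wrist_force: [0.0, 4.8, -2.1]
opening: 27.6
grasp_force: 59.2
```

```bash
python3 step.py cam 3.8 10
```

```text
F [4.84 0.12] f_F 0.025 M [ 1.075 -0.102] f_M -0.095 tau [1.987 1.06  0.28 ] foot [-59.8   8.3] t 15.88
cam s 160.4 q -0.037 match 0.91 [(np.int32(27), [159.5, 101.7]), (np.int32(58), [159.5, -94.0])]
[[[-1.6, -0.6, 0], 0], [[-2.6, -1.6, 0], 0], [[-3.2, -3.2, 0], 0], [[-3.4, -4.8, 0], 0], [[-3.4, -6.3, 0], 0], [[-3.1, -7.9, 0], 0], [[-2.7, -9.5, 0], 0], [[-2.2, -11.0, 0], 0], [[-1.7, -12.6, 0], 0], [[-1.1, -14.1, 0], 0]]
pred s 174.4 q -0.022 f -0.059
```

>>> servo_tool --targets '[[[-1.6,-0.6,0],0],[[-2.8,-1.6,0],0],[[-3.6,-3.2,0],0],[[-4,-4.8,0],0],[[-4.1,-6.3,0],0],[[-3.9,-7.9,0],0],[[-3.5,-9.5,0],0],[[-3,-11,0],0],[[-2.5,-12.6,0],0],[[-2,-14.1,0],0]]'

```text
time: 16.77
position: [548.8, 19.6, 107.3]
orientation: [0.0, 0.015, 1.0, 0.0]
wrist_force: [0.3, 2.8, -1.6]
opening: 27.3
grasp_force: 59.2
```

```bash
python3 step.py cam 3.8 10
```

```text
F [ 2.83 -0.21] f_F -0.072 M [ 1.002 -0.081] f_M -0.080 tau [1.888 1.012 0.234] foot [-45.6  10.2] t 16.77
cam s 174.2 q -0.037 match 0.87 [(np.int32(26), [173.2, 102.3]), (np.int32(53), [173.3, -92.4])]
[[[-0.9, -0.6, 0], 0], [[-1.5, -1.6, 0], 0], [[-1.7, -3.1, 0], 0], [[-1.6, -4.7, 0], 0], [[-1.4, -6.3, 0], 0], [[-1.0, -7.8, 0], 0], [[-0.4, -9.4, 0], 0], [[0.1, -10.9, 0], 0], [[0.8, -12.5, 0], 0], [[1.4, -14.0, 0], 0]]
pred s 188.2 q -0.020 f -0.056
```

>>> servo_tool --targets '[[[-0.9,-0.6,0],0],[[-1.7,-1.6,0],0],[[-2.2,-3.1,0],0],[[-2.3,-4.7,0],0],[[-2.1,-6.3,0],0],[[-1.8,-7.8,0],0],[[-1.3,-9.4,0],0],[[-0.8,-10.9,0],0],[[-0.2,-12.5,0],0],[[0.4,-14,0],0]]'

```text
time: 17.65
position: [548.0, 5.6, 107.3]
orientation: [-0.0, 0.015, 1.0, 0.0]
wrist_force: [0.3, 3.1, -1.1]
opening: 27.4
grasp_force: 59.2
```

```bash
python3 step.py cam 3.0 10
```

```text
F [ 3.1  -0.24] f_F -0.077 M [ 0.955 -0.08 ] f_M -0.084 tau [1.895 1.016 0.206] foot [-31.6   9.8] t 17.65
cam s 187.7 q -0.030 match 0.90 [(np.int32(25), [186.2, 101.7]), (np.int32(50), [187.0, -93.1])]
[[[-0.3, -0.5, 0], 0], [[-0.5, -1.5, 0], 0], [[-0.4, -2.8, 0], 0], [[-0.2, -4.0, 0], 0], [[0.1, -5.3, 0], 0], [[0.4, -6.5, 0], 0], [[0.8, -7.7, 0], 0], [[1.3, -8.9, 0], 0], [[1.7, -10.2, 0], 0], [[2.1, -11.4, 0], 0]]
pred s 199.2 q -0.018 f -0.048
```

>>> servo_tool --targets '[[[-0.3,-0.6,0],0],[[-0.6,-1.7,0],0],[[-0.7,-2.9,0],0],[[-0.6,-4.1,0],0],[[-0.4,-5.4,0],0],[[0,-6.6,0],0],[[0.4,-7.8,0],0],[[0.9,-9,0],0],[[1.3,-10.3,0],0],[[1.7,-11.5,0],0]]'

```text
time: 18.53
position: [546.0, -5.8, 107.3]
orientation: [-0.0, 0.015, 1.0, 0.0]
wrist_force: [1.4, 3.3, -1.2]
opening: 27.2
grasp_force: 59.2
```

Run:
```python
from e import *;report();report();report()
```

```text
t 18.5833 s 201.4 q -0.022 D [101.5   2.2] match 0.89 ptr [(np.int32(21), [198.8, 102.8]), (np.int32(50), [198.9, -91.5])]
foot [-20.2   8.2] -> [-19.7   8. ] dist 121.3 f -0.048 Ftrack -3.3 1.3 -> -0.0 -0.2
t 18.6333 s 202.0 q -0.021 D [102.    2.1] match 0.89 ptr [(np.int32(24), [199.2, 101.9]), (np.int32(52), [199.5, -90.9])]
foot [-19.7   8. ] -> [-19.4   8. ] dist 121.6 f -0.049 Ftrack -0.0 -0.2 -> -0.4 0.1
t 18.6833 s 202.2 q -0.021 D [102.3   2.1] match 0.88 ptr [(np.int32(24), [199.2, 101.9]), (np.int32(50), [199.8, -91.3])]
foot [-19.4   8. ] -> [-19.3   8.1] dist 121.7 f -0.049 Ftrack -0.4 0.1 -> -0.1 0.3
```

The slide is at about 200 mm and q is about −0.02. I'll back straight off and lift slightly.

>>> servo_tool --targets '[[[0,4,0],0],[[0,12,0],0],[[0,22,0],0],[[0,34,0],0],[[0,46,0],0],[[0,56,-5],0],[[0,60,-15],0],[[0,60,-20],0],[[0,60,-20],0],[[0,60,-20],0]]'

```text
time: 19.52
position: [548.3, 53.7, 128.1]
orientation: [0.001, 0.015, 1.0, -0.0]
wrist_force: [-0.8, -0.9, -1.0]
opening: 27.4
grasp_force: 59.3
```

Run:
```python
from e import *;report()
t=cv2.imread("pics/last.png");cv2.imwrite("pics/c5.png",cv2.resize(t[120:320,200:460],None,fx=3,fy=3,interpolation=cv2.INTER_CUBIC))
```

```text
t 19.5667 s 202.4 q -0.021 D [102.4   2.1] match 0.88 ptr [(np.int32(23), [199.4, 101.5]), (np.int32(47), [200.0, -91.0])]
foot [-79.7   8.7] -> [-79.5   8.4] dist 182.0 f -0.034 Ftrack 0.9 -0.8 -> 0.0 -0.6
```

View pics/c5.png

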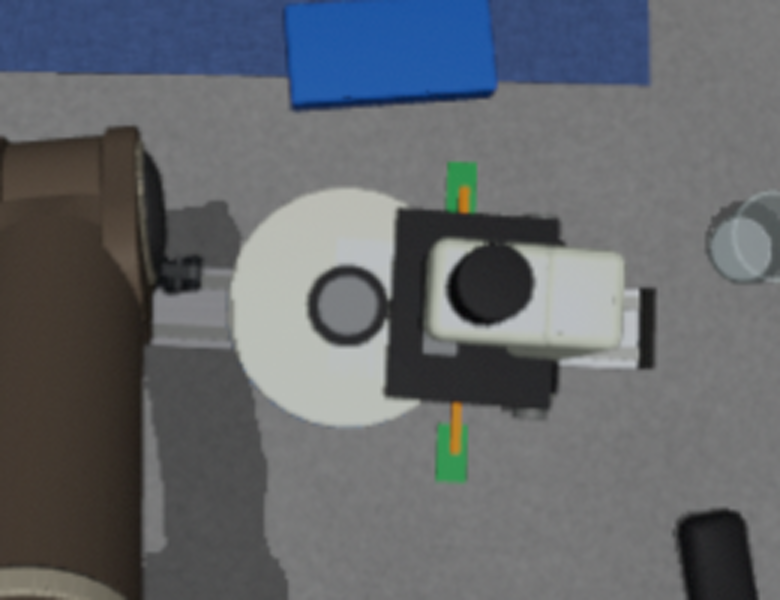

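The pointer tips lie over both green marks (at (463,195) and (456,440) in the crop). The microscope is straight, and the held pusher is clear of it.

```bash
python3 -c "from plant import close_job; print(close_job())"
```

```text
the job is handed in; nothing more can be done
None
```

The job is handed in (no verdict was returned): by the last camera check the pointer was over the green marks at slide ≈ 200 mm with swivel ≈ −0.02 rad, and the pusher was held about 44 mm above the bench, clear of the microscope; the push included one stretch of about 4.4 s without a break at roughly 3.6 N, but paused several times for camera checks, so it was not a single unbroken push.

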